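Unload a wound coil from the microscope's slide stage and park the stage

TASK

The wound coil under the microscope has been inspected. Push the slide stage by its orange grip, with the coil still on it, until its white pointer lines up with the middle of the red clip; then lift the coil up off its spindle and set it down upright, without dropping it, in the empty cell of the blue tray. Finally push the empty stage back past the microscope until its pointer lines up with the middle of the blue clip, and leave it there; do not bump the microscope or knock over or shift the finished coil in the tray, the bottles, the battery pack or the screwdriver.

Things in the scene. Friction and masses are not known exactly. Their poses are not given: they have to be found in the camera images.
- slide_base: dark steel base plate of the slide stage, 350 x 430 x 15 mm, fixed to the table (place and yaw vary); two aluminium rails run along its own y axis. Origin: on the underside, on the rail axis, at mid rail; x points away from the robot, y to the robot's left when yaw is 0. The plate spans x -180 to +170 mm and y -215 to +215 mm.
- carriage (a joint): position of the stage's carriage along the base's own +y axis, in m, 0 at mid rail, stops at -0.17 and +0.17. It starts at 0, under the microscope. It stays where it is left: friction about 2.5 N, slight damping, no spring.
- grip (a point): centre of the orange grip, an upright block 26 x 26 mm in plan, 50 mm high, top 93 mm above the table, 125 mm in front of the rail axis (base x = -125 mm), on a tongue 30 mm wide whose top is 43 mm above the table. The white pointer at the tongue's front end has the grip centre's y: it lines up with a clip when the grip's centre and the clip have the same base y. Axes as the base's.
- spindle_foot (a point): foot of the spindle, in the middle of the carriage plate's top (plate 90 mm along x, 80 mm along y, top 45 mm above the table). The steel spindle is 12 mm in diameter and stands 45 mm up from here.
- coil_mid (a point): centre (half-way up) of the coil to unload: copper bobbin 80 mm high, z along its axis. Lower 50 mm: flanges 64 mm across, winding between; upper 30 mm: white hub tube 26 mm across (grip here); bore 18 mm right through. About 0.22 kg. It starts on the spindle, underside 45 mm above the table, and must rise over 45 mm to come off.
- coil: the same coil; origin at the middle of its underside.
- clip_red: red index clip, fixed, 20 mm wide along the rails (30 mm at its foot), 22 mm deep, 20 mm high, its top 35 mm above the table, on the front edge of the base plate; it marks the unloading position. Origin: centre of its underside; axes as the base's. It lies 135 to 155 mm from mid rail, on either side.
- clip_blue: blue index clip of the same shape on the other side of mid rail, also 135 to 155 mm from it; it marks the parking position of the empty stage. Origin and axes likewise.
- scope: stereo microscope, fixed. Origin: 15 mm above the table, below the lens; axes as the base's. Beige round nosepiece, 80 mm across, over the middle of the rails, lower face 165 mm above the table; head above it about 105 mm wide along y, reaching 46 mm in front of the lens axis, up to about 0.37 m; column 130 mm behind the lens.
- tray: blue coil tray with two cells, fixed, 185 mm along its own x, 95 mm along its y, 35 mm high, walls 4 mm, on the left or on the right of the slide stage. Origin: centre of its underside. The cell towards its -x (nearer the robot) holds a finished coil, the other one is empty.
- tray_free (a point): middle of the floor (4 mm above the table) of the empty cell, which is about 86 x 87 mm inside.
- coil_done_mid (a point): finished coil of the same shape standing in the tray's nearer cell, at its centre. Leave it alone.
- parts_bin: grey bin with small parts, fixed, 170 x 100 x 55 mm, on the side of the stage opposite to the tray. Origin: centre of its underside.
- flux: loose amber bottle, 42 mm in diameter, 130 mm high, standing on the base plate behind the rails (its axis 87 to 105 mm behind the rail axis), close to one end of the carriage's travel. Origin: centre of its underside. Leave it alone.
- cleaner: loose blue bottle of the same size, standing likewise near the other end. Leave it alone.
- battery: loose flat battery pack, 35 x 110 x 18 mm, on the table close along the front edge of the base plate, beside the screwdriver. Origin: on its underside, 13 mm from its middle. Leave it alone.
- driver: loose screwdriver, 160 mm long, lying on the table close along the front edge of the base plate. Leave it alone.
Mind the look-alikes: they are no part of the job. Leave any yellow look-alike of the coil alone.

How it is judged:
By the outcome, as a careful person would: the job done as asked, in the order asked, and still so for the second after the job is handed in, with the robot touching nothing.
It also fails if it takes over 69 s, if anything falls off the work surface, if the arm or the gripper's body presses on something with over 40 N, if the wrist force passes 120 N, or if a joint passes its speed limit or range.

ROBOT

A 6-joint arm with a two-finger parallel gripper is mounted at the origin on the work surface. World frame = base frame: x ahead of the robot, y to its left, z up, the work surface at z = 0. Lengths are in m, angles in rad, forces in N, time in s.
With the tool pointing down it reaches from about 0.35 to 0.775 m from the base axis. Payload 7.3 kg.
Tool frame: the origin (TCP) lies at the very end of the fingers, on their centre line; the grasp point (between the pads) lies 19 mm behind it; z points along the fingers, y is the line along which they close (so a half turn about z gives the same grasp; the last joint's range is limited). The gripper opens to 92 mm and grips with 3 to 60 N. Pads are 19 mm wide; open, the fingers measure 130 mm over their backs; the gripper's body (75 mm by 190 mm) begins 47 mm behind the grasp point.
Start: joints at [-1.486, 0.342, 1.524, -0, 1.275, -0.146], TCP at [0.12, -0.511, 0.227] pointing down, gripper open.
Joint ranges: [-2.53, 2.53], [-0.77, 2.02], [0.04, 2.7], [-1, 4.14], [0.28, 2.66], [-3.11, 3.11]. Speed limits (rad/s): [2.57, 2.57, 3.14, 3.14, 3.14, 3.14].

INTERFACE

Orientations are given as [roll, pitch, yaw] about the fixed x, y, z axes, in that order (R = Rz(yaw) Ry(pitch) Rx(roll)).
In Python, from cell import observe, read_camera, get_calibration, hand_in, search_frame gives the robot as it stands.
- The arm moves only by the tool step_arm, never from a script. Its argument "commands" is a list of rows, each an object with "translation": the shift along the tool's x, y, z in mm, a list of three; "roll": the turn about the tool's z in rad. In form: [{"translation": [x, y, z], "roll": roll}, ...]. A call has 1 to 20 rows; each row shifts and turns the commanded pose from where the row before left it, along the tool's axes as they then stand; what a row does not reach is not made up. A row lasts 1/12 s, in which the tool goes at most 41.7 mm and 7.16 degrees, less where a joint would pass 70% of its speed; a pose out of reach is approached as far as the arm can. A call is refused whole if a number of a shift passes 41.7 or a number of a turn 0.125, either way. A call with a gripper value outside its range is refused whole. "fingers" is the opening, from 0 (shut) to 1 (fully open), set as the call begins (left out, the last holds). The fingers move at their own pace and stop on an object; "grip_force" is the grip in N (left out, the last holds). Time passes only in rows, so rows that do not move let the fingers close. It gives the time, the measured TCP pose, the force, the opening and the grip force at its end, in the units of the state.
- observe(): the state, without advancing time (a new reading comes with each control period).
- read_camera(name): name is "side" or "top"; returns the picture (420x560x3 uint8, red, green, blue); there is no depth.
- get_calibration(name): a dict with "camera_matrix" (3x3 intrinsics, pixels), "world_from_camera" (4x4, takes a point from camera to world coordinates). Camera axes: x right, y up, looking along -z (the intrinsics and any distortion apply to the point x, -y, -z); pixel columns grow to the right and rows downward; lengths in m; the calibration is good to about 2 mm. A picture is of the moment at which its call begins. get_calibration takes no time and is no camera call.
- hand_in(): hands the job in; it is judged then, once.
Trained networks look in the newest picture that a camera, given by its name, has taken for a name from the list of things; names that differ only in an ending like _2 or _b are one class to them, and where a whole thing is asked for, a point or a joint stands for the part that bears it (a point fixed in the world has none). Each returns a list of dicts, best first, with "confidence" (0 to 1); they miss things now and then, are a little off and sometimes report something else, mostly with a low value. They report only what shows in the picture. A call takes as long as a camera call. They do not tell look-alikes from the thing itself.
- search_frame(camera, name): "at" ([x, y, z] in m, in world coordinates, good to about 4 mm: the middle of the surface that is visible of it).
The state is a dict: "time": time; "qpos": joint angles; "qvel": joint speeds; "joint_efforts": joint torques, N m; "tool_pos": TCP position; "tool_rot": TCP orientation; "contact_force": force on the tool from outside, world axes, zero at the start; "torque": the same for the moment, N m; "opening": finger opening in m; "grip_force": force on a finger pad.
Only numpy, scipy, OpenCV 4.12 (cv2) and the standard library are available. Lean on these libraries where they do the work, as an engineer would, in place of code of your own. Each camera call takes 0.05 s, during which the arm holds its last target. There are 200 camera calls.

## Working session

There is one attempt and no reset: what is moved stays moved. The work goes in short steps, Python scripts to look and compute and a tool call to move; the robot and the scene stay as the last step left them, time stands still between calls to the robot, and variables do not carry over. Pictures are saved under pics/ and viewed, at most 13 in all, crops included, and the job is handed in when it is done.

Besides the shell and the picture viewer there is one more tool, called after ">>>" as name(argument=value, ...), one argument or row to a line, values as JSON. step_arm: Moves the arm, as the interface text tells. Its arguments: {"type":"object","properties":{"commands":{"type":"array"},"fingers":{"type":"number"},"grip_force":{"type":"number"}},"required":["commands"]}

```bash
ls; mkdir -p pics
python3 - <<'E'
from cell import *
import cv2, numpy as np
s=observe(); print(s)
for c in ("top","side"):
    im=read_camera(c); cv2.imwrite(f"pics/{c}0.png",im[:,:,::-1])
    k=get_calibration(c); print(c,np.round(k["camera_matrix"],1).tolist(),np.round(k["world_from_camera"],3).tolist(), [x for x in k if x not in("camera_matrix","world_from_camera")])
    for n in ["slide_base","grip","carriage","spindle_foot","coil_mid","clip_red","clip_blue","scope","tray","tray_free","coil_done_mid","parts_bin","flux","cleaner","battery","driver"]:
        print(n,[(np.round(r["at"],3).tolist(),round(r["confidence"],2)) for r in search_frame(c,n)][:3])
E
```

```text
pics
{'time': 0.0, 'qpos': array([-1.48600674e+00,  3.42729755e-01,  1.52500280e+00,  1.52088311e-05,
        1.27534469e+00, -1.45992019e-01]), 'qvel': array([ 0.00019307,  0.00080538, -0.00176621, -0.00093995,  0.00103166,
       -0.0009474 ]), 'joint_efforts': array([ 9.26639805e-04, -4.31243849e+01, -2.44224983e+01,  7.17474218e-02,
        5.58800879e-02, -1.50353062e-04]), 'tool_pos': array([ 0.1200852 , -0.51068807,  0.22604625]), 'tool_rot': array([-3.14012597e+00, -2.30358653e-04,  2.30777003e-01]), 'contact_force': array([-1.01958312, -0.25455982,  0.0716776 ]), 'torque': array([0.02498632, 0.00531355, 0.01599302]), 'grip_force': 0.0, 'opening': 0.09163730441574884}
top [[499.0, 0.0, 278.1], [0.0, 499.0, 204.7], [0.0, 0.0, 1.0]] [[-0.005, 0.984, -0.177, 0.283], [-1.0, -0.006, -0.01, -0.009], [-0.011, 0.177, 0.984, 1.461], [0.0, 0.0, 0.0, 1.0]] []
slide_base [([0.579, 0.009, 0.015], 0.85), ([0.562, 0.023, 0.043], 0.34), ([0.539, 0.375, 0.002], 0.32)]
grip [([0.558, 0.022, 0.044], 0.92), ([0.594, 0.014, 0.095], 0.25)]
carriage [([0.563, 0.023, 0.045], 0.8)]
spindle_foot [([0.
[... 897 characters left out ...]
]
grip [([0.556, 0.034, 0.046], 0.63), ([0.578, 0.071, 0.012], 0.21)]
carriage [([0.553, 0.034, 0.044], 0.91), ([0.466, 0.392, 0.059], 0.62)]
spindle_foot [([0.556, 0.036, 0.047], 0.9)]
coil_mid [([0.612, 0.021, 0.093], 0.93)]
clip_red [([0.475, 0.193, 0.035], 0.7), ([0.716, 0.142, 0.084], 0.25)]
clip_blue []
scope [([0.661, 0.022, 0.272], 0.73)]
tray [([0.538, 0.382, 0.013], 0.68)]
tray_free [([0.537, 0.38, 0.011], 0.78)]
coil_done_mid [([0.466, 0.39, 0.056], 0.7)]
parts_bin [([0.512, -0.376, 0.026], 0.73), ([0.576, 0.067, 0.019], 0.33), ([0.39, -0.024, 0.016], 0.28)]
flux [([0.713, 0.14, 0.088], 0.85)]
cleaner []
battery [([0.39, -0.023, 0.016], 0.72)]
driver [([0.408, 0.111, 0.02], 0.58)]
```

Run:
```python
import cv2
for c in ("top","side"):
    im=cv2.imread(f"pics/{c}0.png"); cv2.imwrite(f"pics/{c}0b.png",cv2.resize(im,(800,600),interpolation=cv2.INTER_CUBIC))
```

```text
(no output)
```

View pics/top0b.png

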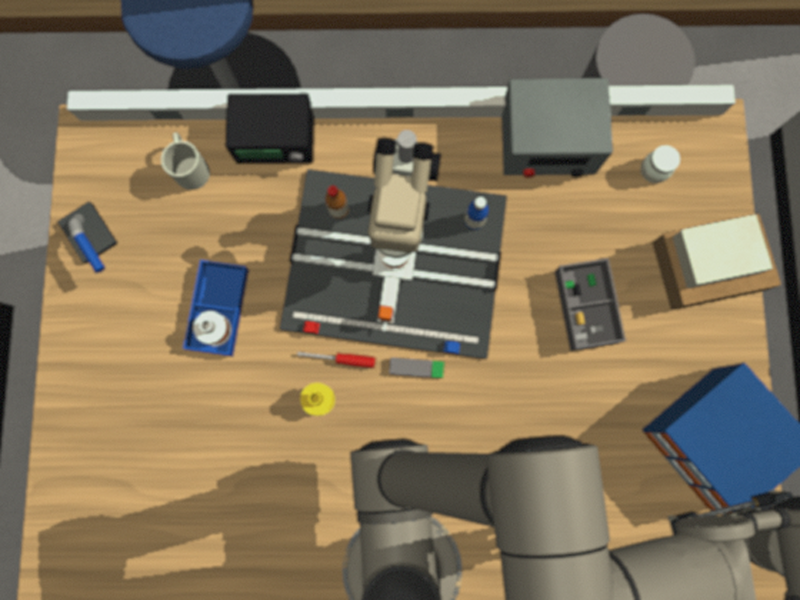

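View pics/side0b.png

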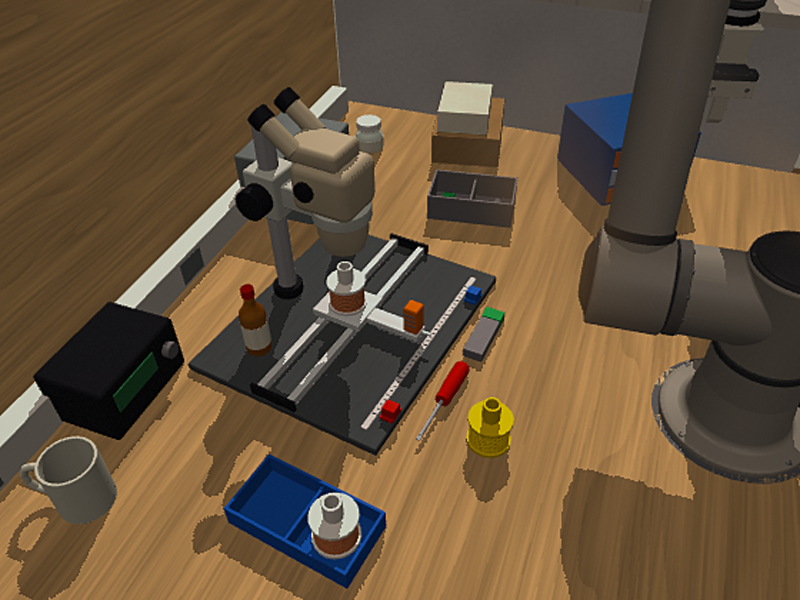

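The top view shows the red clip at about (312,327) on the robot's left, the blue clip at (452,347) on its right, and the orange grip at (386,312). The tray's empty cell is at (220,287). The side view agrees, and the yellow decoy at (490,425) is clear of the path. Next I fit the base geometry.

```bash
cat > h.py <<'E'
import cv2, numpy as np
from cell import *
from scipy.optimize import least_squares
def cam(c):
    k=get_calibration(c); return np.array(k["camera_matrix"]),np.array(k["world_from_camera"])
def proj(c,P):
    K,T=cam(c); p=(np.atleast_2d(P)-T[:3,3])@T[:3,:3]; p=p*[1,-1,-1]
    q=p@K.T; return q[:,:2]/q[:,2:]
def onplane(c,uv,z):
    K,T=cam(c); d=np.c_[np.atleast_2d(uv),np.ones(len(np.atleast_2d(uv)))]@np.linalg.inv(K).T*[1,-1,-1]@T[:3,:3].T
    o=T[:3,3]; return o+d*((z-o[2])/d[:,2])[:,None]
def blobs(im,lo,hi,roi=None,amin=8):
    hsv=cv2.cvtColor(im,cv2.COLOR_RGB2HSV); m=cv2.inRange(hsv,lo,hi)
    if roi: w=np.zeros_like(m); a,b,c,d=roi; w[b:d,a:c]=1; m=m*w
    n,l,s,ce=cv2.connectedComponentsWithStats(m)
    return [(s[i,4],np.round(ce[i],1).tolist(),s[i,:4].tolist()) for i in range(1,n) if s[i,4]>=amin]
E
python3 - <<'E'
from h import *
ims={c:cv2.imread(f"pics/{c}0.png")[:,:,::-1].copy() for c in("top","side")}
roi={"top":(190,110,360,262),"side":(130,150,360,320)}
for c,im in ims.items():
    print(c,"orange",blobs(im,(6,180,120),(16,255,255),roi[c]))
    print(c,"red",blobs(im,(0,180,80),(4,255,255),roi[c]))
    print(c,"blue",blobs(im,(105,150,60),(125,255,255),roi[c]))
# plate outline in top: dark mask
im=ims["top"]; g=cv2.cvtColor(im,cv2.COLOR_RGB2HSV)
hsv=cv2.GaussianBlur(im,(3,3),0).max(2)
m=(hsv<85).astype(np.uint8); w=np.zeros_like(m); w[110:255,190:360]=1; m*=w
n,l,s,ce=cv2.connectedComponentsWithStats(m); i=1+np.argmax(s[1:,4]); 
cs,_=cv2.findContours((l==i).astype(np.uint8),cv2.RETR_EXTERNAL,cv2.CHAIN_APPROX_NONE)
C=max(cs,key=len)[:,0].astype(float); print(s[i])
W=onplane("top",C,0.015)[:,:2]
# fit pose with robust rectangle distance
def res(p):
    c,s_=np.cos(p[2]),np.sin(p[2]); q=(W-p[:2])@np.array([[c,-s_],[s_,c]])
    d=np.abs(q-[-0.005,0])-[0.175,0.215]
    return d.max(1)
r=least_squares(res,[0.58,0.0,-0.1],loss="cauchy",f_scale=0.001); print(r.x,np.median(np.abs(r.fun)))
E
```

```text
top orange [(np.int32(24), [238.2, 137.7], [237, 134, 4, 8]), (np.int32(61), [269.2, 218.8], [265, 215, 9, 9])]
top red [(np.int32(30), [232.5, 133.8], [230, 131, 6, 7]), (np.int32(65), [217.4, 228.9], [213, 225, 10, 8]), (np.int32(175), [248.5, 251.9], [235, 248, 27, 9])]
top blue [(np.int32(84), [333.9, 148.9], [328, 143, 14, 11]), (np.int32(69), [316.0, 242.6], [311, 239, 11, 8])]
side orange [(np.int32(80), [289.0, 214.2], [283, 210, 13, 10])]
side red [(np.int32(41), [172.2, 201.6], [168, 199, 9, 6]), (np.int32(281), [316.8, 265.9], [305, 253, 23, 29]), (np.int32(75), [273.0, 284.2], [267, 280, 13, 10]), (np.int32(30), [270.4, 292.5], [266, 290, 10, 6])]
side blue [(np.int32(97), [330.6, 205.9], [325, 200, 12, 13])]
[ 197  121   93  112 4746]
[ 0.61595932  0.00586355 -0.14906342] 0.045012223579284305
```

Run:
```python
from h import *
for n,t,s,z in [("grip",[269.2,218.8],[289,214.2],.09),("red",[217.4,228.9],[273,284.2],.034)]:
    print(n,onplane("top",t,z).round(4),onplane("side",s,z).round(4))
print("blue",onplane("top",[316,242.6],.033).round(4),onplane("side",[330.6,205.9],.028).round(4))
im=cv2.imread("pics/top0.png")[:,:,::-1].copy()
v=cv2.GaussianBlur(im,(3,3),0); sat=cv2.cvtColor(v,cv2.COLOR_RGB2HSV)
m=((v.max(2)<100)|(sat[:,:,1]<60)).astype(np.uint8); w=np.zeros_like(m); w[112:255,190:360]=1; m*=w
m=cv2.morphologyEx(m,cv2.MORPH_OPEN,np.ones((5,5)))
n,l,s,ce=cv2.connectedComponentsWithStats(m); i=l[200,300]; print(s[i])
cs,_=cv2.findContours((l==i).astype(np.uint8),cv2.RETR_EXTERNAL,cv2.CHAIN_APPROX_NONE)
C=max(cs,key=len)[:,0].astype(float)
W=onplane("top",C,0.015)[:,:2]
def res(p):
    c,s_=np.cos(p[2]),np.sin(p[2]); q=(W-p[:2])@np.array([[c,-s_],[s_,c]])
    return (np.abs(q-[-0.005,0])-[0.175,0.215]).max(1)
r=least_squares(res,[0.58,0.0,-0.12],loss="cauchy",f_scale=0.002); print(r.x,np.median(np.abs(r.fun)))
x,y,b=r.x; R=np.array([[np.cos(b),-np.sin(b)],[np.sin(b),np.cos(b)]])
print("grip pred",R@[-.125,0]+[x,y]); 
for P in ([.4727,.1782],[.4406,-.107]): print(R.T@(np.array(P)-[x,y]))
o=im[:,:,::-1].copy()
box=np.array([[-.18,-.215,.015],[.17,-.215,.015],[.17,.215,.015],[-.18,.215,.015]])
for c in ("top","side"):
    o=cv2.imread(f"pics/{c}0.png"); 
    Wb=np.c_[box[:,:2]@R.T+[x,y],box[:,2]]
    cv2.polylines(o,[(proj(c,Wb)*8).astype(np.int32)],True,(0,255,0),1,cv2.LINE_AA,3)
    g=np.array([[sx*.013-.125,sy*.013,.093] for sx,sy in((1,1),(1,-1),(-1,-1),(-1,1))]); g=np.c_[g[:,:2]@R.T+[x,y],g[:,2]]
    cv2.polylines(o,[(proj(c,g)*8).astype(np.int32)],True,(0,255,0),1,cv2.LINE_AA,3)
    cv2.imwrite(f"pics/fit_{c}.png",o)
a=cv2.imread("pics/fit_top.png")[110:260,180:370]; d=cv2.imread("pics/fit_side.png")[155:325,120:360]
cv2.imwrite("pics/fit.png",np.hstack([cv2.resize(a,(400,316)),cv2.resize(d,(400,316))]))
```

```text
grip [[0.4897 0.0295 0.09  ]] [[0.4927 0.0278 0.09  ]]
red [[0.4696 0.1806 0.034 ]] [[0.4719 0.1834 0.034 ]]
blue [[ 0.4285 -0.103   0.033 ]] [[ 0.4294 -0.0975  0.028 ]]
[  196   120   158   131 14460]
[ 0.61550156  0.01357521 -0.1486899 ] 0.004283186366924263
grip pred [0.49188081 0.03209304]
[-0.16561384  0.14165333]
[-0.15510937 -0.14515516]
```

View pics/fit.png

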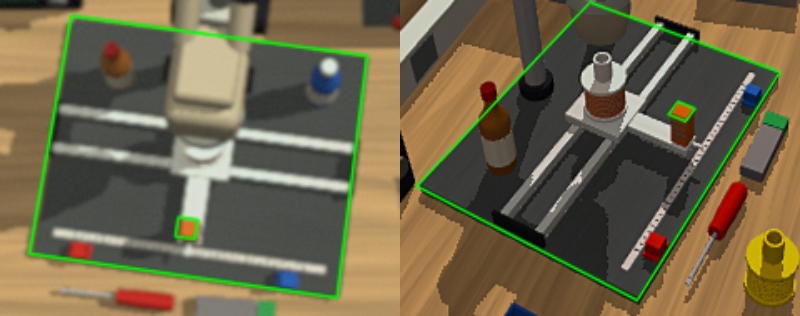

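The fit overlays the plate edges and the grip top in both views, with base yaw about -0.148. Now I raise the arm and travel to above the grip.

>>> step_arm(
  commands=[
    {"translation": [0,0,-41],"roll": 0},
    {"translation": [0,0,-41],"roll": 0},
    {"translation": [0,0,-41],"roll": 0},
    {"translation": [30.3,-27.6,0],"roll": 0},
    {"translation": [30.3,-27.6,0],"roll": 0},
    {"translation": [30.3,-27.6,0],"roll": 0},
    {"translation": [30.3,-27.6,0],"roll": 0},
    {"translation": [30.3,-27.6,0],"roll": 0},
    {"translation": [30.3,-27.6,0],"roll": 0},
    {"translation": [30.3,-27.6,0],"roll": 0},
    {"translation": [30.3,-27.6,0],"roll": 0},
    {"translation": [30.3,-27.6,0],"roll": 0},
    {"translation": [30.3,-27.6,0],"roll": 0},
    {"translation": [30.3,-27.6,0],"roll": 0},
    {"translation": [30.3,-27.6,0],"roll": 0},
    {"translation": [30.3,-27.6,0],"roll": 0},
    {"translation": [30.3,-27.6,0],"roll": 0},
    {"translation": [30.3,-27.6,0],"roll": 0},
    {"translation": [30.3,-27.6,0],"roll": 0},
  ],
  fingers=0.65,
  grip_force=15,
)

```text
time: 3.28
tool_pos: [0.4918, 0.0319, 0.3499]
tool_rot: [3.141, -0.0, 0.231]
contact_force: [0.5, -1.0, -0.3]
opening: 0.0597
grip_force: 0.0
```

>>> step_arm(
  commands=[
    {"translation": [0,0,0],"roll": 0.095},
    {"translation": [0,0,30],"roll": 0.095},
    {"translation": [0,0,41],"roll": 0.095},
    {"translation": [0,0,41],"roll": 0.094},
    {"translation": [0,0,41],"roll": 0},
    {"translation": [0,0,41],"roll": 0},
    {"translation": [0,0,30],"roll": 0},
    {"translation": [0,0,0],"roll": 0},
    {"translation": [0,0,0],"roll": 0},
  ],
)

```text
time: 4.03
tool_pos: [0.4905, 0.0297, 0.1253]
tool_rot: [3.141, 0.003, -0.148]
contact_force: [1.0, 0.3, 1.2]
opening: 0.0595
grip_force: 0.0
```

>>> step_arm(
  commands=[
    {"translation": [0,0,22],"roll": 0},
    {"translation": [0,0,22],"roll": 0},
    {"translation": [0,0,20],"roll": 0},
    {"translation": [0,0,0],"roll": 0},
  ],
)

```text
time: 4.37
tool_pos: [0.491, 0.0297, 0.0614]
tool_rot: [3.141, 0.001, -0.148]
contact_force: [-0.7, 0.1, 0.9]
opening: 0.0595
grip_force: 0.0
```

>>> step_arm(
  commands=[
    {"translation": [0,0,0],"roll": 0},
    {"translation": [0,0,0],"roll": 0},
    {"translation": [0,0,0],"roll": 0},
    {"translation": [0,0,0],"roll": 0},
    {"translation": [0,0,0],"roll": 0},
    {"translation": [0,0,0],"roll": 0},
  ],
  fingers=0.0,
)

```text
time: 4.87
tool_pos: [0.4915, 0.0296, 0.0624]
tool_rot: [3.141, -0.001, -0.148]
contact_force: [-0.9, 0.4, 5.5]
opening: 0.0258
grip_force: 15.0
```

>>> step_arm(
  commands=[
    {"translation": [0,-5,0],"roll": 0},
    {"translation": [0,-12,0],"roll": 0},
    {"translation": [0,-18,0],"roll": 0},
    {"translation": [0,-20,0],"roll": 0},
    {"translation": [0,-20,0],"roll": 0},
    {"translation": [0,-20,0],"roll": 0},
    {"translation": [0,-20,0],"roll": 0},
    {"translation": [0,-16,0],"roll": 0},
    {"translation": [0,-10,0],"roll": 0},
    {"translation": [0,-6,0],"roll": 0},
    {"translation": [0,0,0],"roll": 0},
    {"translation": [0,0,0],"roll": 0},
    {"translation": [0,0,0],"roll": 0},
  ],
)

```text
time: 5.95
tool_pos: [0.513, 0.176, 0.0624]
tool_rot: [-3.141, -0.001, -0.148]
contact_force: [-1.1, 2.7, 5.7]
opening: 0.0257
grip_force: 15.0
```

Run:
```python
from h import *
s=observe(); print(s["tool_pos"].round(4),s["contact_force"].round(1),s["opening"])
a=read_camera("top"); b=read_camera("side")
cv2.imwrite("pics/top1.png",a[:,:,::-1]); cv2.imwrite("pics/side1.png",b[:,:,::-1])
A=cv2.resize(a[190:260,180:280],(400,280),interpolation=cv2.INTER_CUBIC); B=cv2.resize(b[220:310,220:340],(400,300),interpolation=cv2.INTER_CUBIC)
o=np.zeros((300,800,3),np.uint8); o[:280,:400]=A; o[:,400:]=B
cv2.imwrite("pics/v1.png",o[:,:,::-1])
```

```text
[0.513  0.176  0.0624] [-1.1  2.7  5.7] 0.02572301380394375
```

View pics/v1.png

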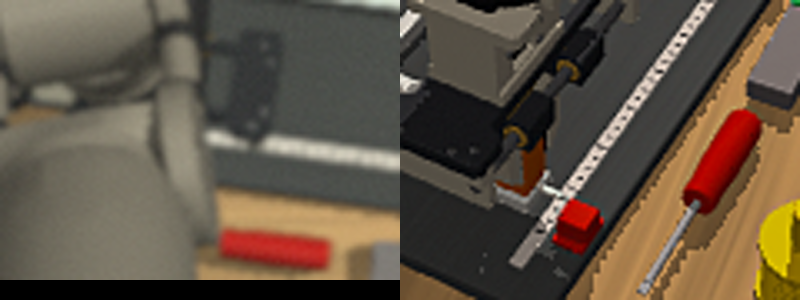

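Run:
```python
from h import *
b=-.148; R=np.array([[np.cos(b),-np.sin(b)],[np.sin(b),np.cos(b)]])
o=np.array([.4915,.030])-R@[-.125,0]   # base origin
def world(P): return np.c_[P[:,:2]@R.T+o,P[:,2]]
def boxv(cx,cy,sx,sy,z0,z1): return np.array([[cx+a*sx/2,cy+c*sy/2,z] for a in(-1,1) for c in(-1,1) for z in(z0,z1)])
def hullcent(c,P):
    h=cv2.convexHull(proj(c,world(P)).astype(np.float32)); M=cv2.moments(h); return np.array([M["m10"],M["m01"]])/M["m00"],M["m00"]
def fit(c,uv,sx,sy,z0,z1,x0,y0):
    f=lambda p: hullcent(c,boxv(p[0],p[1],sx,sy,z0,z1))[0]-uv
    r=least_squares(f,[x0,y0],diff_step=1e-3); return r.x,hullcent(c,boxv(*r.x,sx,sy,z0,z1))[1]
cols={"grip":((5,150,50),(17,255,255)),"red":((0,150,40),(4,255,255)),"blue":((105,150,40),(128,255,255))}
rois={("top","grip"):(255,205,285,235),("side","grip"):(275,200,305,240),("top","red"):(205,218,230,240),("side","red"):(260,270,290,302),("top","blue"):(305,232,330,252),("side","blue"):(318,192,345,220)}
for c in("top","side"):
    im=cv2.imread(f"pics/{c}0.png"); hsv=cv2.cvtColor(im,cv2.COLOR_BGR2HSV)
    for n in cols:
        m=cv2.inRange(hsv,*cols[n]); x0,y0,x1,y1=rois[c,n]; w=np.zeros_like(m); w[y0:y1,x0:x1]=1; m=m*w
        v,u=np.nonzero(m); uv=np.array([u.mean(),v.mean()])
        a=(.026,.026,.043,.093,-.125,0) if n=="grip" else (.022,.020,.015,.035,-.17,.145 if n=="red" else -.145)
        print(c,n,uv.round(1),len(u),*[np.round(q,4) for q in fit(c,uv,*a)])
print(o, R.T@(np.array([.513,.176])-o))
```

```text
top grip [269.  218.8] 75 [-0.1239  0.0007] 115.4731
top red [217.5 228.8] 81 [-0.1675  0.1468] 64.7404
top blue [316.  242.6] 69 [-0.167  -0.1411] 60.8176
side grip [289.3 221. ] 251 [-0.1238 -0.0029] 339.4708
side red [272.8 287.5] 172 [-0.1672  0.1505] 164.7164
side blue [330.8 206.1] 113 [-0.1671 -0.1378] 116.7849
[0.6151335  0.01156746] [-0.12526424  0.14757432]
```

Run:
```python
from h import *
b=-.148; R=np.array([[np.cos(b),-np.sin(b)],[np.sin(b),np.cos(b)]])
o=np.array([.4915,.030])-R@[-.125,0]
def world(P): P=np.array(P); return np.c_[P[:,:2]@R.T+o,P[:,2]]
im=cv2.imread("pics/side1.png"); S=10; x0,y0,w,h=245,262,50,40
Z=cv2.resize(im[y0:y0+h,x0:x0+w],None,fx=S,fy=S,interpolation=cv2.INTER_NEAREST)
def dr(P,col,cl=False):
    q=(proj("side",world(P))-[x0,y0]+.5)*S; cv2.polylines(Z,[q.astype(np.int32)],cl,col,1,cv2.LINE_AA)
yc=.1505
dr([[-.178,yc-.01,.035],[-.178,yc+.01,.035],[-.156,yc+.01,.035],[-.156,yc-.01,.035]],(0,255,0),True)
for dy in(-.005,0,.005): dr([[-.14,yc+dy,.040],[-.185,yc+dy,.040]],(255,255,0) if dy else (0,255,255))
cv2.imwrite("pics/v2.png",Z)
```

```text
(no output)
```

View pics/v2.png

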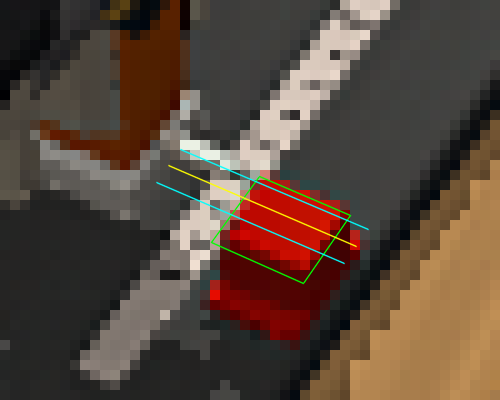

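Run:
```python
from h import *
b=-.148; R=np.array([[np.cos(b),-np.sin(b)],[np.sin(b),np.cos(b)]])
o=np.array([.4915,.030])-R@[-.125,0]
def world(P): P=np.array(P); return np.c_[P[:,:2]@R.T+o,P[:,2]]
im=cv2.imread("pics/side0.png"); S=10; 
def view(x0,y0,w,h,rects,lines):
    Z=cv2.resize(im[y0:y0+h,x0:x0+w],None,fx=S,fy=S,interpolation=cv2.INTER_NEAREST)
    def dr(P,col,cl=False):
        q=(proj("side",world(P))-[x0,y0]+.5)*S; cv2.polylines(Z,[q.astype(np.int32)],cl,col,1,cv2.LINE_AA)
    for cx,cy,sx,sy,z in rects: dr([[cx-sx,cy-sy,z],[cx-sx,cy+sy,z],[cx+sx,cy+sy,z],[cx+sx,cy-sy,z]],(0,255,0),True)
    for y,z,xa,xb in lines: dr([[xa,y,z],[xb,y,z]],(255,0,255))
    return Z
A=view(275,203,38,50,[(-.125,0,.013,.013,.093),(-.125,0,.013,.013,.043)],[(0,.043,-.138,-.175),(-.015,.043,-.05,-.138),(.015,.043,-.05,-.138)])
B=view(258,270,38,50,[(-.167,.1485,.011,.01,.035),(-.167,.1485,.011,.015,.015)],[])
cv2.imwrite("pics/v3.png",np.hstack([A,B]))
```

```text
(no output)
```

View pics/v3.png

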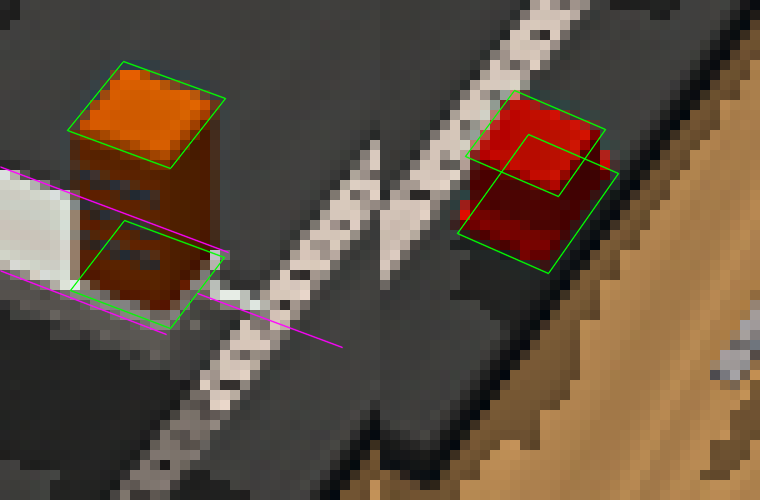

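The overlay matches the grip top at base y = 0 and puts the red clip at about 0.148. The grip is now at 0.1476, so the pointer is aligned. I release, lift and turn the gripper a quarter turn.

>>> step_arm(
  commands=[
    {"translation": [0,0,0],"roll": 0},
    {"translation": [0,0,0],"roll": 0},
    {"translation": [0,0,0],"roll": 0},
    {"translation": [0,0,-25],"roll": 0},
    {"translation": [0,0,-41],"roll": 0},
    {"translation": [0,0,-34],"roll": -0.111},
    {"translation": [0,0,0],"roll": -0.122},
    {"translation": [0,0,0],"roll": -0.122},
    {"translation": [0,0,0],"roll": -0.122},
    {"translation": [0,0,0],"roll": -0.122},
    {"translation": [0,0,0],"roll": -0.122},
    {"translation": [0,0,0],"roll": -0.122},
    {"translation": [0,0,0],"roll": -0.122},
    {"translation": [0,0,0],"roll": -0.122},
    {"translation": [0,0,0],"roll": -0.122},
    {"translation": [0,0,0],"roll": -0.122},
    {"translation": [0,0,0],"roll": -0.122},
    {"translation": [0,0,0],"roll": -0.118},
    {"translation": [0,0,0],"roll": 0},
  ],
  fingers=0.5,
)

```text
time: 7.63
tool_pos: [0.5126, 0.1749, 0.1614]
tool_rot: [-3.141, 0.0, 1.427]
contact_force: [0.3, 0.2, -0.4]
opening: 0.0459
grip_force: 0.0
```

Run:
```python
from h import *
s=observe(); print(s["tool_pos"].round(4),s["tool_rot"].round(3),s["opening"],s["time"])
b=read_camera("side"); cv2.imwrite("pics/side2.png",b[:,:,::-1])
print([(np.round(r["at"],3).tolist(),round(r["confidence"],2)) for r in search_frame("side","coil_mid")])
P=np.array([[.6369,.1576,z] for z in(.045,.095,.125)]); print(proj("side",P))
q=b.copy()
for z,r in((.045,.032),(.095,.032),(.095,.013),(.125,.013)):
    t=np.linspace(0,6.3,40); cv2.polylines(q,[(proj("side",np.c_[.6369+r*np.cos(t),.1576+r*np.sin(t),0*t+z])*8+4).astype(np.int32)],True,(0,255,0),1,cv2.LINE_AA,3)
cv2.imwrite("pics/v4.png",cv2.resize(q[130:300,130:330],(800,680))[:600,:,::-1])
```

```text
[0.5126 0.1749 0.1614] [-3.141  0.     1.427] 0.0459412104498163 7.6333
[([0.327, 0.181, 0.055], 0.83), ([0.63, 0.167, 0.092], 0.6)]
[[207.09323725 252.1014067 ]
 [204.34567024 236.07822929]
 [202.61037644 225.95839586]]
```

View pics/v4.png

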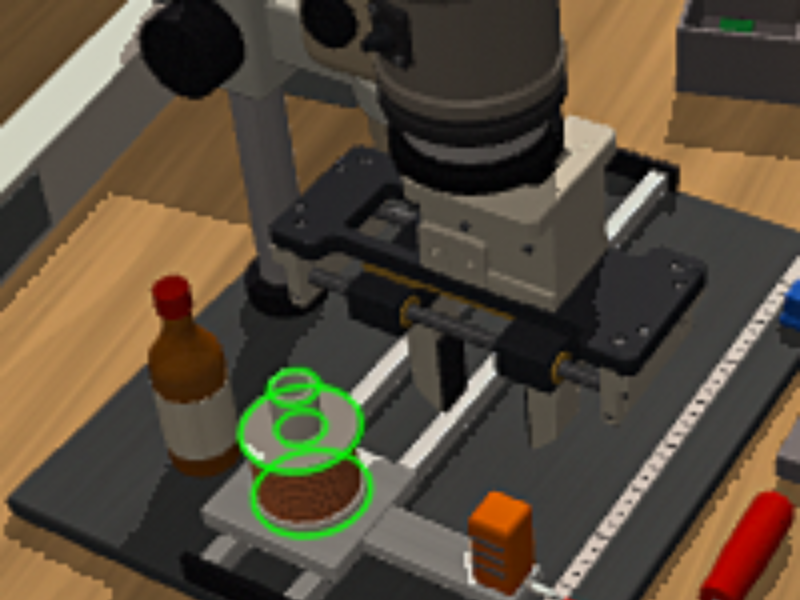

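The model rings sit on the coil at crop (305,430), and the flux bottle at (190,400) is clear. Next I move over the coil and descend to the hub.

>>> step_arm(
  commands=[
    {"translation": [0,22,0],"roll": 0},
    {"translation": [0,36,0],"roll": 0},
    {"translation": [0,36,0],"roll": 0},
    {"translation": [0.5,22,0],"roll": 0},
    {"translation": [0,9.5,0],"roll": 0},
    {"translation": [0,0,15],"roll": 0},
    {"translation": [0,0,20],"roll": 0},
    {"translation": [0,0,16],"roll": 0},
    {"translation": [0,0,11],"roll": 0},
    {"translation": [0,0,0],"roll": 0},
    {"translation": [0,0,0],"roll": 0},
  ],
)

```text
time: 8.65
tool_pos: [0.6368, 0.157, 0.0994]
tool_rot: [-3.141, 0.0, 1.421]
contact_force: [-0.5, -0.6, 1.0]
opening: 0.0458
grip_force: 0.0
```

>>> step_arm(
  commands=[
    {"translation": [0,0,0],"roll": 0},
    {"translation": [0,0,0],"roll": 0},
    {"translation": [0,0,0],"roll": 0},
    {"translation": [0,0,0],"roll": 0},
    {"translation": [0,0,0],"roll": 0},
    {"translation": [0,0,0],"roll": 0},
  ],
  fingers=0.0,
  grip_force=20,
)

```text
time: 9.15
tool_pos: [0.6377, 0.157, 0.1006]
tool_rot: [3.14, -0.0, 1.423]
contact_force: [1.2, -0.7, 4.1]
opening: 0.025
grip_force: 20.0
```

>>> step_arm(
  commands=[
    {"translation": [0,0,-6],"roll": 0},
    {"translation": [0,0,-12],"roll": 0},
    {"translation": [0,0,-15],"roll": 0},
    {"translation": [0,0,-15],"roll": 0},
    {"translation": [0,0,-15],"roll": 0},
    {"translation": [0,0,-15],"roll": 0},
    {"translation": [0,0,-15],"roll": 0},
    {"translation": [0,0,-12],"roll": 0},
    {"translation": [0,0,-5],"roll": 0},
    {"translation": [0,0,0],"roll": 0},
  ],
)

```text
time: 9.98
tool_pos: [0.6373, 0.1572, 0.2115]
tool_rot: [3.139, -0.001, 1.423]
contact_force: [-0.3, -0.3, -2.8]
opening: 0.0249
grip_force: 20.0
```

Run:
```python
from h import *
s=observe(); print(s["tool_pos"].round(4),s["tool_rot"].round(3),s["opening"],s["time"],s["contact_force"])
a=read_camera("top"); cv2.imwrite("pics/top3.png",a[:,:,::-1]); b=read_camera("side"); cv2.imwrite("pics/side3.png",b[:,:,::-1])
# tray fit from initial top + side: hull of tray (yaw free) vs blue mask
out=[]
for c,roi in(("top",(110,170,185,260)),("side",(140,300,285,420))):
    im=cv2.imread(f"pics/{c}0.png"); hsv=cv2.cvtColor(im,cv2.COLOR_BGR2HSV)
    m=cv2.inRange(hsv,(105,120,30),(128,255,255)); x0,y0,x1,y1=roi; w=np.zeros_like(m); w[y0:y1,x0:x1]=1; m*=w
    m=cv2.morphologyEx(m,cv2.MORPH_OPEN,np.ones((2,2)))
    n,l,st,_=cv2.connectedComponentsWithStats(m); i=1+np.argmax(st[1:,4])
    m=(l==i).astype(np.uint8); h=cv2.convexHull(np.argwhere(m)[:,::-1].astype(np.int32)); H=np.zeros_like(m); cv2.fillConvexPoly(H,h,1)
    dt=cv2.GaussianBlur(H.astype(np.float32),(0,0),1.5)
    def f(p):
        cc,s_=np.cos(p[2]),np.sin(p[2]); P=np.array([[a*.0925,b_*.0475,z] for a in(-1,1) for b_ in(-1,1) for z in(0,.035)])
        Wd=np.c_[P[:,:2]@np.array([[cc,s_],[-s_,cc]])+p[:2],P[:,2]]
        hh=cv2.convexHull(proj(c,Wd).astype(np.float32)); G=np.zeros_like(m); cv2.fillConvexPoly(G,(hh*256).astype(np.int32),1,cv2.LINE_8,8)
        return ((cv2.GaussianBlur(G.astype(np.float32),(0,0),1.5)-dt)**2).sum()
    from scipy.optimize import minimize
    best=min((minimize(f,[.50,.375,y],method="Nelder-Mead",options=dict(initial_simplex=[[.5,.375,y],[.51,.375,y],[.5,.385,y],[.5,.375,y+.06]],xatol=1e-4)) for y in(-.2,0,.1)),key=lambda r:r.fun)
    p=best.x; cc,s_=np.cos(p[2]),np.sin(p[2]); d=.0445
    print(c,p.round(4),best.fun,"free cell",p[:2]+d*np.array([cc,s_]), "done",p[:2]-d*np.array([cc,s_]))
```

```text
[0.6373 0.1572 0.2115] [ 3.139e+00 -1.000e-03  1.423e+00] 0.024868540067769822 9.9833 [-0.26348672 -0.31258549 -2.84824348]
top [ 0.5096  0.3765 -0.1463] 45.663578033447266 free cell [0.55364471 0.36999501] done [0.46559552 0.38296963]
side [ 0.5119  0.3789 -0.161 ] 6.529168128967285 free cell [0.55585936 0.37178964] done [0.46801059 0.3860583 ]
```

>>> step_arm(
  commands=[
    {"translation": [12,-6.8,0],"roll": 0},
    {"translation": [24,-13.5,0],"roll": 0},
    {"translation": [28,-15.8,0],"roll": 0},
    {"translation": [28,-15.8,0],"roll": 0},
    {"translation": [28,-15.8,0],"roll": 0},
    {"translation": [28,-15.8,0],"roll": 0},
    {"translation": [24,-13.5,0],"roll": 0},
    {"translation": [18,-10.2,0],"roll": 0},
    {"translation": [9.4,-5.6,0],"roll": 0},
    {"translation": [0,0,10],"roll": 0},
    {"translation": [0,0,20],"roll": 0},
    {"translation": [0,0,20],"roll": 0},
    {"translation": [0,0,15],"roll": 0},
    {"translation": [0,0,5],"roll": 0},
    {"translation": [0,0,0],"roll": 0},
    {"translation": [0,0,0],"roll": 0},
  ],
)

```text
time: 11.42
tool_pos: [0.5553, 0.3702, 0.1397]
tool_rot: [3.142, 0.0, 1.422]
contact_force: [1.1, 0.0, -2.3]
opening: 0.0253
grip_force: 20.0
```

Run:
```python
from h import *
s=observe(); print(s["tool_pos"].round(4),s["tool_rot"].round(3),s["opening"],s["time"],s["contact_force"])
b=read_camera("side"); cv2.imwrite("pics/side4.png",b[:,:,::-1])
a=read_camera("top"); cv2.imwrite("pics/top4.png",a[:,:,::-1])
q=b.copy()
p=np.array([.511,.378]);y=-.155
for sx,sy,z in((.0925,.0475,.035),):
    R=np.array([[np.cos(y),-np.sin(y)],[np.sin(y),np.cos(y)]])
    P=np.array([[-sx,-sy],[sx,-sy],[sx,sy],[-sx,sy]])@R.T+p; cv2.polylines(q,[(proj("side",np.c_[P,np.full(4,z)])*8+4).astype(np.int32)],True,(0,255,0),1,cv2.LINE_AA,3)
t=np.linspace(0,6.3,40)
zb=s["tool_pos"][2]-.0556
for z,col in((.004,(255,255,0)),(zb,(255,0,255)),(zb+.05,(255,0,255))): cv2.polylines(q,[(proj("side",np.c_[s["tool_pos"][0]+.032*np.cos(t),s["tool_pos"][1]+.032*np.sin(t),0*t+z])*8+4).astype(np.int32)],True,col,1,cv2.LINE_AA,3)
cv2.imwrite("pics/v5.png",cv2.resize(q[270:420,110:310],(800,600))[:,:,::-1])
```

```text
[0.5553 0.3702 0.1397] [3.142 0.    1.422] 0.025257154202865166 11.4167 [ 1.10668144e+00  1.40243767e-03 -2.26446485e+00]
```

View pics/v5.png

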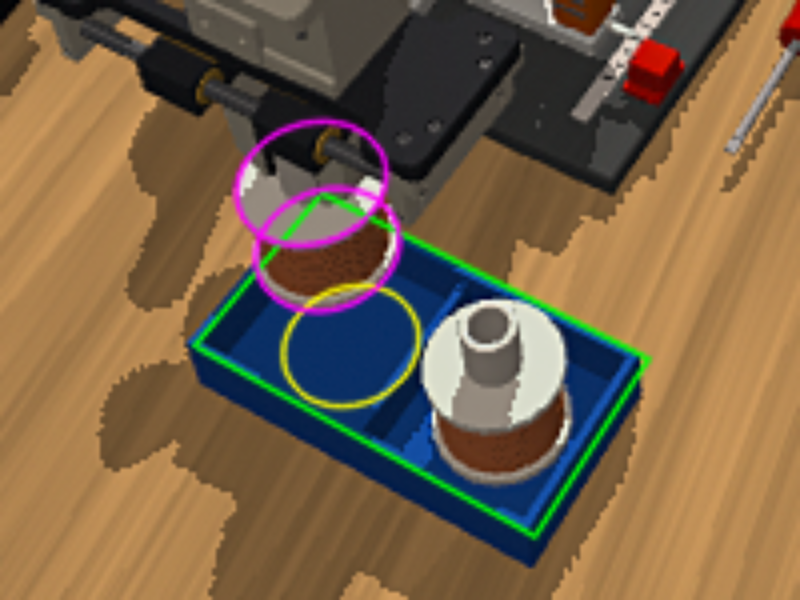

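The coil hangs upright over the empty cell, and its projected footprint (yellow ring, centre (350,345)) lies within the walls. I lower it slowly.

>>> step_arm(
  commands=[
    {"translation": [0.5,0.5,10],"roll": 0},
    {"translation": [0,0,18],"roll": 0},
    {"translation": [0,0,18],"roll": 0},
    {"translation": [0,0,14],"roll": 0},
    {"translation": [0,0,8],"roll": 0},
    {"translation": [0,0,4],"roll": 0},
    {"translation": [0,0,2],"roll": 0},
    {"translation": [0,0,1.5],"roll": 0},
    {"translation": [0,0,1.5],"roll": 0},
    {"translation": [0,0,0],"roll": 0},
    {"translation": [0,0,0],"roll": 0},
  ],
)

```text
time: 12.43
tool_pos: [0.5556, 0.3715, 0.0633]
tool_rot: [3.141, -0.001, 1.423]
contact_force: [-0.2, -0.3, -1.7]
opening: 0.0253
grip_force: 20.0
```

>>> step_arm(
  commands=[
    {"translation": [0,0,1],"roll": 0},
    {"translation": [0,0,1],"roll": 0},
    {"translation": [0,0,1],"roll": 0},
    {"translation": [0,0,0],"roll": 0},
    {"translation": [0,0,0],"roll": 0},
  ],
)

```text
time: 12.85
tool_pos: [0.5555, 0.3713, 0.0597]
tool_rot: [3.141, -0.0, 1.423]
contact_force: [-0.3, -0.1, -2.2]
opening: 0.0252
grip_force: 20.0
```

>>> step_arm(
  commands=[
    {"translation": [0,0,0.5],"roll": 0},
    {"translation": [0,0,0.5],"roll": 0},
    {"translation": [0,0,0],"roll": 0},
    {"translation": [0,0,0],"roll": 0},
  ],
)

```text
time: 13.18
tool_pos: [0.5557, 0.3713, 0.0596]
tool_rot: [3.141, -0.0, 1.423]
contact_force: [-2.7, -1.6, 6.3]
opening: 0.0253
grip_force: 20.0
```

Contact: vertical force went from -2.2 to +6.3 N. I release, then retreat straight up.

>>> step_arm(
  commands=[
    {"translation": [0,0,0],"roll": 0},
    {"translation": [0,0,0],"roll": 0},
    {"translation": [0,0,0],"roll": 0},
    {"translation": [0,0,0],"roll": 0},
    {"translation": [0,0,-5],"roll": 0},
    {"translation": [0,0,-15],"roll": 0},
    {"translation": [0,0,-30],"roll": 0},
    {"translation": [0,0,-40],"roll": 0},
    {"translation": [0,0,-30],"roll": 0},
    {"translation": [0,0,0],"roll": 0},
  ],
  fingers=0.5,
)

```text
time: 14.02
tool_pos: [0.5583, 0.373, 0.1871]
tool_rot: [3.131, -0.008, 1.423]
contact_force: [-0.1, -0.1, 1.1]
opening: 0.0461
grip_force: 0.0
```

>>> step_arm(
  commands=[
    {"translation": [-20,-2.3,0],"roll": 0},
    {"translation": [-36,-2.3,0],"roll": 0},
    {"translation": [-41,-2.3,0],"roll": 0},
    {"translation": [-41,-2.3,0],"roll": 0},
    {"translation": [-36,-2.3,0],"roll": 0},
    {"translation": [-26.2,-2.2,0],"roll": 0.111},
    {"translation": [0,0,0],"roll": 0.122},
    {"translation": [0,0,0],"roll": 0.122},
    {"translation": [0,0,0],"roll": 0.122},
    {"translation": [0,0,0],"roll": 0.122},
    {"translation": [0,0,0],"roll": 0.122},
    {"translation": [0,0,0],"roll": 0.122},
    {"translation": [0,0,0],"roll": 0.122},
    {"translation": [0,0,0],"roll": 0.122},
    {"translation": [0,0,0],"roll": 0.122},
    {"translation": [0,0,0],"roll": 0.122},
    {"translation": [0,0,0],"roll": 0.122},
    {"translation": [0,0,0],"roll": 0.118},
    {"translation": [0,0,0],"roll": 0},
  ],
  fingers=0.65,
)

```text
time: 15.6
tool_pos: [0.5123, 0.1754, 0.1788]
tool_rot: [3.142, -0.0, -0.152]
contact_force: [-0.7, -0.4, 0.1]
opening: 0.0595
grip_force: 0.0
```

Run:
```python
from h import *
s=observe(); print(s["tool_pos"].round(4),s["tool_rot"].round(3),s["opening"],s["time"])
b=read_camera("side"); cv2.imwrite("pics/side5.png",b[:,:,::-1])
cv2.imwrite("pics/v6.png",cv2.resize(b[180:420,110:390],(700,600))[:,:,::-1])
```

```text
[0.5123 0.1754 0.1788] [ 3.142 -0.    -0.152] 0.059549485011922705 15.6
```

View pics/v6.png

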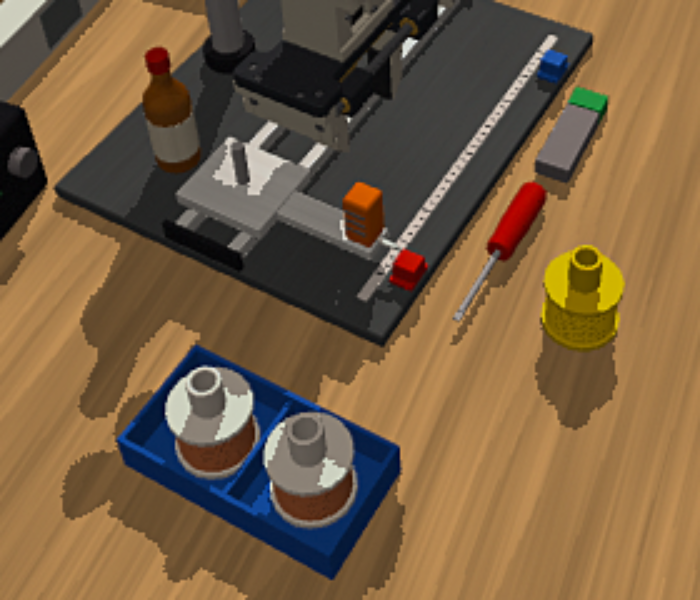

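Both coils stand upright in the tray at (213,420) and (310,470), and the stage is at the red clip. I take the grip again.

>>> step_arm(
  commands=[
    {"translation": [0.5,0,20],"roll": -0.002},
    {"translation": [0,0,35],"roll": 0},
    {"translation": [0,0,30],"roll": 0},
    {"translation": [0,0,20],"roll": 0},
    {"translation": [0,0,12],"roll": 0},
    {"translation": [0,0,0],"roll": 0},
    {"translation": [0,0,0],"roll": 0},
  ],
)

```text
time: 16.23
tool_pos: [0.5126, 0.1753, 0.0615]
tool_rot: [3.141, 0.001, -0.144]
contact_force: [-0.7, -0.2, 0.8]
opening: 0.0597
grip_force: 0.0
```

>>> step_arm(
  commands=[
    {"translation": [0,0,0],"roll": 0},
    {"translation": [0,0,0],"roll": 0},
    {"translation": [0,0,0],"roll": 0},
    {"translation": [0,0,0],"roll": 0},
    {"translation": [0,0,0],"roll": 0},
    {"translation": [0,0,0],"roll": 0},
  ],
  fingers=0.0,
  grip_force=15,
)

```text
time: 16.73
tool_pos: [0.513, 0.1754, 0.0621]
tool_rot: [-3.141, -0.001, -0.146]
contact_force: [-1.0, -0.5, 2.6]
opening: 0.0257
grip_force: 15.0
```

>>> step_arm(
  commands=[
    {"translation": [0,6,0],"roll": 0},
    {"translation": [0,14,0],"roll": 0},
    {"translation": [0,20,0],"roll": 0},
    {"translation": [0,22,0],"roll": 0},
    {"translation": [0,22,0],"roll": 0},
    {"translation": [0,22,0],"roll": 0},
    {"translation": [0,22,0],"roll": 0},
    {"translation": [0,22,0],"roll": 0},
    {"translation": [0,22,0],"roll": 0},
    {"translation": [0,22,0],"roll": 0},
    {"translation": [0,22,0],"roll": 0},
    {"translation": [0,22,0],"roll": 0},
    {"translation": [0,20,0],"roll": 0},
    {"translation": [0,14,0],"roll": 0},
    {"translation": [0,8,0],"roll": 0},
    {"translation": [0,5,0],"roll": 0},
    {"translation": [0,0,0],"roll": 0},
    {"translation": [0,0,0],"roll": 0},
    {"translation": [0,0,0],"roll": 0},
  ],
)

```text
time: 18.32
tool_pos: [0.4714, -0.1068, 0.062]
tool_rot: [3.141, -0.001, -0.146]
contact_force: [-1.8, -2.2, 5.1]
opening: 0.026
grip_force: 15.0
```

Run:
```python
from h import *
s=observe(); print(s["tool_pos"].round(4),s["tool_rot"].round(3),s["opening"],s["time"],s["contact_force"])
b=-.148; R=np.array([[np.cos(b),-np.sin(b)],[np.sin(b),np.cos(b)]]); o=np.array([.4915,.030])-R@[-.125,0]
print("base",R.T@(s["tool_pos"][:2]-o))
def W(P): P=np.array(P); return np.c_[P[:,:2]@R.T+o,P[:,2]]
S=10; out=[]
im6=read_camera("side")[:,:,::-1]; cv2.imwrite("pics/side6.png",im6)
def pane(im,x0,y0,c,y):
    Z=cv2.resize(np.ascontiguousarray(im[y0:y0+30,x0:x0+38]),None,fx=S,fy=S,interpolation=cv2.INTER_NEAREST)
    for cx,sx,sy,z in((-.167,.011,.01,.035),(-.167,.011,.015,.015)):
        q=(proj(c,W([[cx-sx,y-sy,z],[cx-sx,y+sy,z],[cx+sx,y+sy,z],[cx+sx,y-sy,z]]))-[x0,y0]+.5)*S
        cv2.polylines(Z,[q.astype(np.int32)],True,(0,255,0),1,cv2.LINE_AA)
    return Z
t0=cv2.imread("pics/top0.png"); s0=cv2.imread("pics/side0.png")
cv2.imwrite("pics/v7.png",np.vstack([np.hstack([pane(im6,312,190,"side",-.1405),pane(s0,312,190,"side",-.1405)]),np.hstack([pane(t0,297,230,"top",-.1405),pane(t0,200,215,"top",.1478)])]))
```

```text
[ 0.4714 -0.1068  0.062 ] [ 3.141e+00 -1.000e-03 -1.460e-01] 0.02600924837673836 18.3167 [-1.75379366 -2.20226905  5.05502029]
base [-0.1247032  -0.13823122]
```

View pics/v7.png

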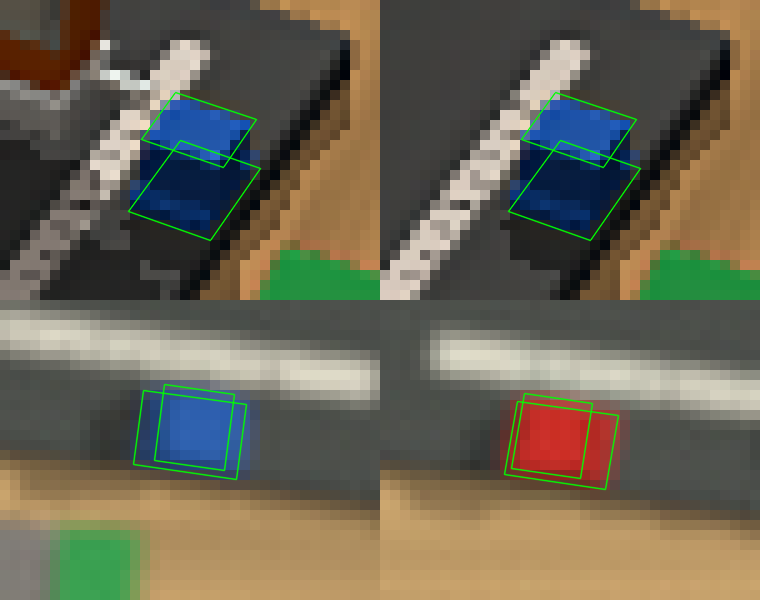

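The blue clip model at -0.1405 fits both views, and the grip is at -0.138. I nudge it 2.2 mm further, then release.

>>> step_arm(
  commands=[
    {"translation": [0,1.2,0],"roll": 0},
    {"translation": [0,1.0,0],"roll": 0},
    {"translation": [0,0,0],"roll": 0},
    {"translation": [0,0,0],"roll": 0},
    {"translation": [0,0,0],"roll": 0},
  ],
)

```text
time: 18.78
tool_pos: [0.4712, -0.1081, 0.0621]
tool_rot: [3.141, -0.001, -0.145]
contact_force: [-0.1, 2.1, 5.9]
opening: 0.0261
grip_force: 15.0
```

>>> step_arm(
  commands=[
    {"translation": [0,0,0],"roll": 0},
    {"translation": [0,0,0],"roll": 0},
    {"translation": [0,0,0],"roll": 0},
    {"translation": [0,0,0],"roll": 0},
    {"translation": [0,0,-10],"roll": 0},
    {"translation": [0,0,-25],"roll": 0},
    {"translation": [0,0,-35],"roll": 0},
    {"translation": [0,0,-35],"roll": 0},
    {"translation": [-30,0,-20],"roll": 0},
    {"translation": [-35,0,0],"roll": 0},
    {"translation": [-25,0,0],"roll": 0},
    {"translation": [0,0,0],"roll": 0},
    {"translation": [0,0,0],"roll": 0},
  ],
  fingers=0.6,
)

```text
time: 19.87
tool_pos: [0.3813, -0.0956, 0.187]
tool_rot: [3.141, -0.001, -0.147]
contact_force: [0.3, -0.4, -0.0]
opening: 0.0548
grip_force: 0.0
```

Run:
```python
from h import *
s=observe(); print(s["tool_pos"].round(4),s["opening"],s["time"],s["contact_force"].round(1))
b=read_camera("side"); cv2.imwrite("pics/side7.png",b[:,:,::-1]); a=read_camera("top"); cv2.imwrite("pics/top7.png",a[:,:,::-1])
o=np.zeros((600,800,3),np.uint8)
o[:300,:400]=cv2.resize(b[120:330,120:400],(400,300)); o[:300,400:]=cv2.resize(a[110:270,120:360],(400,300))
o[300:,:400]=cv2.resize(b[180:225,300:360],(400,300),interpolation=cv2.INTER_NEAREST); o[300:,400:]=cv2.resize(b[270:420,130:330],(400,300))
cv2.imwrite("pics/v8.png",o[:,:,::-1])
```

```text
[ 0.3813 -0.0956  0.187 ] 0.05479124584422295 19.8667 [ 0.3 -0.4 -0. ]
```

View pics/v8.png

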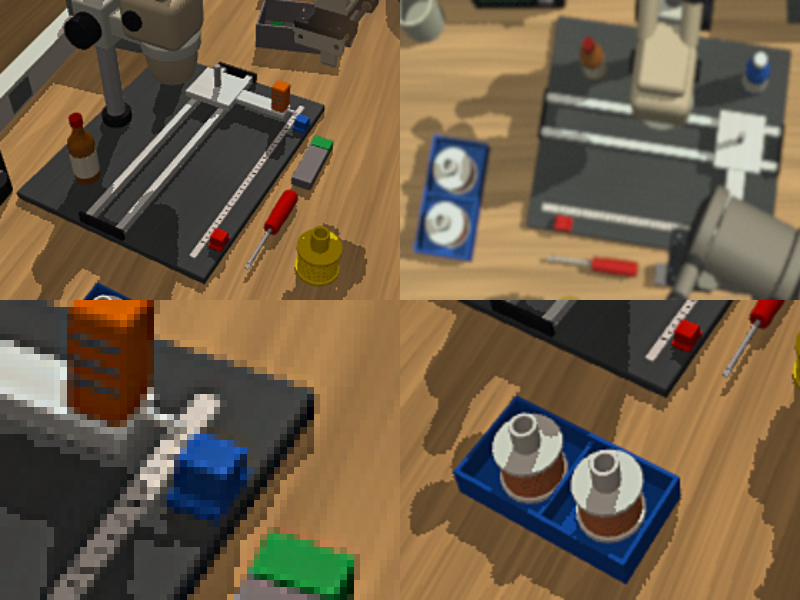

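Run:
```python
from h import *
b=-.148; R=np.array([[np.cos(b),-np.sin(b)],[np.sin(b),np.cos(b)]])
for n,roi in((0,(275,200,305,240)),(5,(240,240,290,285)),(7,(300,170,345,200))):
    im=cv2.imread(f"pics/side{n}.png")[:,:,::-1].copy()
    B=[q for q in blobs(im,(6,180,150),(18,255,255),roi)]; q=max(B,key=lambda t:t[0])
    print(n,q,(onplane("side",q[1],.093)[0,:2]@R).round(4))
```

```text
0 (np.int32(71), [289.2, 213.9], [283, 210, 13, 9]) [0.4817 0.102 ]
5 (np.int32(94), [254.6, 257.6], [248, 253, 14, 11]) [0.4817 0.2499]
7 (np.int32(58), [316.4, 179.3], [311, 176, 12, 8]) [ 0.4822 -0.0369]
```

Run:
```python
from h import *
b=-.148; R=np.array([[np.cos(b),-np.sin(b)],[np.sin(b),np.cos(b)]])
im=cv2.imread("pics/side7.png")[:,:,::-1].copy()
for vr,vb in((110,100),(140,120),(160,140)):
    for n,lo,hi,roi in(("red",(0,180,vr),(4,255,255),(260,270,290,292)),("blue",(100,120,vb),(128,255,255),(318,192,345,220))):
        q=max(blobs(im,lo,hi,roi)or[(0,[0,0],0)],key=lambda t:t[0]); print(n,vr,vb,q,(onplane("side",q[1],.035)[0,:2]@R).round(4))
t=cv2.imread("pics/top0.png")[:,:,::-1].copy()
for n,uv,z in(("grip",[269.2,218.8],.093),("red",[217.4,228.9],.034),("blue",[316,242.6],.034)): print(n,(onplane("top",uv,z)[0,:2]@R).round(4))
```

```text
red 110 100 (np.int32(68), [273.0, 283.9], [267, 280, 13, 9]) [0.4397 0.251 ]
blue 110 100 (np.int32(40), [331.4, 202.6], [327, 200, 10, 7]) [ 0.4395 -0.0378]
red 140 120 (np.int32(64), [273.1, 283.8], [268, 280, 11, 9]) [0.4397 0.2507]
blue 140 120 (np.int32(39), [331.3, 202.6], [327, 200, 10, 6]) [ 0.4397 -0.0377]
red 160 140 (np.int32(61), [273.0, 283.7], [268, 280, 11, 9]) [0.44   0.2506]
blue 160 140 (np.int32(36), [331.3, 202.4], [327, 200, 10, 6]) [ 0.4401 -0.0384]
grip [0.4796 0.1012]
red [0.4379 0.2478]
blue [ 0.4389 -0.0387]
```

The grip is within about 1 mm of the blue clip along the rails. In the last pictures both coils stand in the tray, the bottles, battery and screwdriver are in place, and the robot is clear.

```bash
python3 -c "
from cell import *
print(hand_in())"
```

```text
the job is handed in; nothing more can be done
None
```

The job is handed in with no verdict returned: the coil stands upright in the tray's empty cell, the empty stage is parked within about 1 mm of the blue clip, and nothing else was seen to move.

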